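Build the sieve stack for grading stone chips

ROBOT

A 6-joint arm with a two-finger parallel gripper is mounted at the origin on a cart in front of the work surface, level with it; the furniture and walls round the work are solid. World frame = base frame: x ahead of the robot, y to its left, z up, the work surface at z = 0. Lengths are in m, angles in rad, forces in N, time in s.
With the tool pointing down it reaches from about 0.3 to 0.775 m from the base axis. Payload 14.6 kg.
Tool frame: the origin (TCP) lies at the very end of the fingers, on their centre line; the grasp point (between the pads) lies 19 mm behind it; z points along the fingers, x is the direction in which the jaws open and shut, and the axes are right-handed (so a half turn about z gives the same grasp; the last joint's range is limited). The gripper opens to 94 mm and grips with 3 to 60 N. Pads are 16 mm wide; open, the fingers measure 119 mm over their backs; the gripper's body (75 mm by 177 mm) begins 78 mm behind the grasp point.
Start: joints at [-1.192, 0.3, 1.521, -0, 1.321, -0.067], TCP at [0.237, -0.496, 0.205] pointing down, gripper open.
Joint ranges: [-3.03, 3.03], [-0.79, 2.21], [0.23, 2.52], [-1.04, 4.18], [0, 3.07], [-2.55, 2.55]. Speed limits (rad/s): [2.22, 2.22, 2.57, 3.14, 3.14, 3.14].

INTERFACE

Orientations are given as [roll, pitch, yaw] about the fixed x, y, z axes, in that order (R = Rz(yaw) Ry(pitch) Rx(roll)).
In Python, from station import ctrl gives the robot as it stands.
- The arm moves only by the shell command python3 -m inch 'ROWS' [FORCE]. ROWS is JSON, one flat list of numbers, 7 for each row, row after row: the shift along the tool's x, y, z in cm, then the turn, a rotation vector about the tool's x, y, z in rad, then the opening, from 0 (shut) to 1 (fully open). In form: [tx, ty, tz, wx, wy, wz, claw, tx, ty, tz, wx, wy, wz, claw, ...]. A call has 1 to 20 rows; each row shifts and turns the commanded pose from where the row before left it, along the tool's axes as they then stand; what a row does not reach is not made up. A row lasts 1/8 s, in which the tool goes at most 62.5 mm and 10.7 degrees, less where a joint would pass 70% of its speed; a pose out of reach is approached as far as the arm can. A call is refused whole if a number of a shift passes 6.25 or a number of a turn 0.188, either way. A call with a gripper value outside its range is refused whole. The fingers move at their own pace and stop on an object; FORCE is the grip in N (left out, the last holds). Time passes only in rows, so rows that do not move let the fingers close. It gives the time, the measured TCP pose, the force and the opening at its end, in the units of the state.
- ctrl.get_obs(): the state, without advancing time (a new reading comes with each control period).
- ctrl.camera(name): name is "scene" or "top" or "wrist"; returns (picture, depth): 400x640x3 uint8, red, green, blue; 400x640 float32, m along the optical axis (not along the pixel's ray), 0 where there is no reading.
- ctrl.camera_params(name): a dict with "vertical_fov" (degrees; the focal length in pixels is half the picture's height over the tangent of half this angle, whatever the lens; pixels are square), "cx", "cy" (the principal point, pixels), "camera_from_world" (4x4, takes a point from world to camera coordinates); the wrist camera has in their place "mount" (4x4, takes a point from camera to tool coordinates, whose origin is the TCP and whose axes are the tool frame's). Camera axes: x right, y down, z forward; pixel columns grow to the right and rows downward; lengths in m; the calibration is good to about 2 mm. The wrist camera is an equidistant fisheye: a pixel r from the principal point sees the ray r / f radians off the axis. A picture is of the moment at which its call begins: read the wrist's pose just before it. camera_params takes no time and is no camera call.
- ctrl.hand_in(): hands the job in, once; it reports no verdict.
Trained networks look in the newest picture that a camera, given by its name, has taken for a name from the list of things; names that differ only in an ending like _2 or _b are one class to them, and where a whole thing is asked for, a point or a joint stands for the part that bears it (a point fixed in the world has none). Each returns a list of dicts, best first, with "score" (0 to 1); they miss things now and then, are a little off and sometimes report something else, mostly with a low value. They report only what shows in the picture. A call takes as long as a camera call. They do not tell look-alikes from the thing itself.
- ctrl.spot_in(camera, label): "bbox" ([centre column, centre row, width, height] in pixels, round what is visible of it).
- ctrl.place_of(camera, label): "centre" ([column, row] in pixels: a listed point, or the origin of a listed thing).
The state is a dict: "time_s": time; "qpos": joint angles; "joint_vel": joint speeds; "tau": joint torques, N m; "ee_pos": TCP position; "eef_rot": TCP orientation; "force": force on the tool from outside, world axes, zero at the start; "moment": the same for the moment, N m; "grip_width": finger opening in m.
Only numpy, scipy, OpenCV 4.12 (cv2) and the standard library are available. Lean on these libraries where they do the work, as an engineer would, in place of code of your own. Each camera call takes 0.05 s, during which the arm holds its last target. There are 200 camera calls.

TASK

Build the sieve stack on the little shaker for grading stone chips, from the bottom up: the fine sieve into the shaker's catch pan, then the medium sieve, then the coarse one, and last the lid, each nested level and fully home in the one below. Let go of the finished stack, and leave the three finished stones that lie among the parts where they are.

Things in the scene. Friction and masses are not known exactly. Their poses are not given: they have to be found in the camera images.
- shaker_rim (a point): the shaker, fixed: low round grey drum, 108 mm across, with a steel plate that carries the open catch pan (no mesh, solid floor; 60 mm outside, 54 mm inside; rim 64 mm above the desk, floor 28 mm below the rim). Point at the centre of the pan's rim, level with its top; z up
- sieve_fine_mid (a point): fine sieve, the lowest: 40 mm high, 2 mm mesh like a grey sheet. Metal ring, 60 mm outside, 54 inside, open on top; below its shoulder a skirt 8 mm deep, tapering from 51 to 45 mm, drops into the rim beneath (it adds its height less 8 mm to the stack). Stands on its skirt. Point on the axis, half-way up; z up. Grip across the ring near the rim, fingertips above the shoulder. 100 to 200 g.
- sieve_medium_mid (a point): medium sieve: 46 mm high, 6 mm mesh. Metal ring, 60 mm outside, 54 inside, open on top; below its shoulder a skirt 8 mm deep, tapering from 51 to 45 mm, drops into the rim beneath (it adds its height less 8 mm to the stack). Stands on its skirt. Point on the axis, half-way up; z up. Grip across the ring near the rim, fingertips above the shoulder. 100 to 200 g.
- sieve_coarse_mid (a point): coarse sieve, the tallest: 52 mm high, wide 12.5 mm mesh. Metal ring, 60 mm outside, 54 inside, open on top; below its shoulder a skirt 8 mm deep, tapering from 51 to 45 mm, drops into the rim beneath (it adds its height less 8 mm to the stack). Stands on its skirt. Point on the axis, half-way up; z up. Grip across the ring near the rim, fingertips above the shoulder. 100 to 200 g.
- sieve_lid_mid (a point): the lid: metal disc 60 mm across, 5 mm thick, with a black round knob on top (20 mm across, 27 mm high) and below it the same 8 mm tapered skirt, on which it stands; 40 mm high in all, 80 to 150 g. Point on the axis, half-way up (the knob reaches from 7 mm below it to 20 mm above it); z up. Grip it by the knob
- heart_rose_mid (a point): bystander: pink heart-shaped stone lying flat, 55x58x23 mm, loose; point at its centre
- palm_green_mid (a point): bystander: flat green oval stone, 46x63x22 mm, loose; point at its centre
- cube_pyrite_mid (a point): bystander: brassy cube of 34 mm, loose; point at its centre
Not all that is in view belongs to the job. What is shaped like the part that bears sieve_medium_mid but orange is not meant.

How it is judged:
On the way, in this order (a step that is already met when the one before it is completed fails the run):
1. the fine sieve is nested in the shaker's catch pan (horizontal distance between sieve_fine_mid and shaker_rim below 0.004 m and z of sieve_fine_mid in the frame of shaker_rim between 0.009 and 0.015 m and angle between sieve_fine_mid's own z axis and vertical below 0.05 rad), for 0.2 s.
2. the medium sieve is nested on the fine one (all of step 1 and horizontal distance between sieve_medium_mid and sieve_fine_mid below 0.004 m and z of sieve_medium_mid in the frame of sieve_fine_mid between 0.032 and 0.038 m and angle between sieve_medium_mid's own z axis and vertical below 0.05 rad), for 0.2 s.
3. the coarse sieve is nested on the medium one (all of step 2 and horizontal distance between sieve_coarse_mid and sieve_medium_mid below 0.004 m and z of sieve_coarse_mid in the frame of sieve_medium_mid between 0.038 and 0.044 m and angle between sieve_coarse_mid's own z axis and vertical below 0.05 rad), for 0.2 s.
4. the lid is seated on the coarse sieve (all of step 3 and horizontal distance between sieve_lid_mid and sieve_coarse_mid below 0.004 m and z of sieve_lid_mid in the frame of sieve_coarse_mid between 0.035 and 0.041 m and angle between sieve_lid_mid's own z axis and vertical below 0.05 rad), for 0.2 s.
At the end, for the whole second after the job is handed in: From the bottom up on the shaker: catch pan, fine sieve, medium sieve, coarse sieve, lid; each within 4 mm of the axis of the one below, within 3 mm of its fully seated height and within 0.05 rad of level; all released and at rest; the three stones within 30 mm of where they lay (all of step 4 and linear speed of each of sieve_fine, sieve_medium, sieve_coarse, sieve_lid below 0.01 m/s and distance of each of heart_rose_mid, palm_green_mid, cube_pyrite_mid from where it was at the start of the episode below 0.03 m); the robot touches nothing.
It fails at once if a finished stone is pushed away (30 mm) (distance of any of heart_rose_mid, palm_green_mid, cube_pyrite_mid from where it was at the start of the episode above 0.03 m).
It also fails if it takes over 136 s, if anything falls off the work surface, if the arm or the gripper's body presses on something with over 40 N, if the wrist force passes 120 N, or if a joint passes its speed limit or range.

## Working session

There is one attempt and no reset: what is moved stays moved. The work goes in short steps, Python scripts to look and compute and a shell command to move; the robot and the scene stay as the last step left them, time stands still between calls to the robot, and variables do not carry over. Pictures are saved under pics/ and viewed, about 12 in all and at most 16, crops included, and the job is handed in when it is done.

```bash
ls; mkdir -p pics; cat > h.py <<'E'
import numpy as np, cv2
from station import ctrl
from scipy.spatial.transform import Rotation as R
def params(n):
    p=ctrl.camera_params(n); f=200/np.tan(np.radians(p["vertical_fov"])/2); return p,f
def world(n,u,v,d):
    p,f=params(n); c=np.array([(u-p["cx"])/f*d,(v-p["cy"])/f*d,d,1.]); return (np.linalg.inv(p["camera_from_world"])@c)[:3]
def atz(n,u,v,z):
    p,f=params(n); T=np.linalg.inv(p["camera_from_world"]); o=T[:3,3]; r=T[:3,:3]@np.array([(u-p["cx"])/f,(v-p["cy"])/f,1.]); return o+r*(z-o[2])/r[2]
def cloud(n,D):
    p,f=params(n); v,u=np.mgrid[:400,:640]; c=np.stack([(u-p["cx"])/f*D,(v-p["cy"])/f*D,D,np.ones_like(D)],-1); return (c@np.linalg.inv(p["camera_from_world"]).T)[...,:3]
def save(n,im): cv2.imwrite("pics/"+n+".png",im[...,::-1])
E
python3 - <<'E'
from h import *
names="shaker_rim sieve_fine_mid sieve_medium_mid sieve_coarse_mid sieve_lid_mid heart_rose_mid palm_green_mid cube_pyrite_mid".split()
zs=[.064,.02,.023,.026,.02,.0115,.011,.017]
for c in ["top","scene"]:
    im,D=ctrl.camera(c); save(c,im); np.save("pics/"+c+"_d",D); np.save("pics/"+c,im)
    print(c,np.round(np.linalg.inv(ctrl.camera_params(c)["camera_from_world"])[:3,3],3))
    for n,z in zip(names,zs):
        for r in ctrl.place_of(c,n)[:3]: print(n,np.round(r["centre"],1),round(r["score"],2),np.round(atz(c,*r["centre"],z),3))
print({k:np.round(v,3) for k,v in ctrl.get_obs().items()})
print(ctrl.camera_params("wrist"))
E
```

```text
pics
top [0.419 0.031 1.445]
shaker_rim [451.1 226.4] 0.88 [ 0.442 -0.341  0.064]
sieve_fine_mid [266.2 188.9] 0.56 [0.547 0.158 0.02 ]
sieve_medium_mid [429.2 177.6] 0.8 [ 0.578 -0.293  0.023]
sieve_medium_mid [194.7 227.1] 0.71 [0.442 0.354 0.023]
sieve_medium_mid [385.2 197.3] 0.64 [ 0.523 -0.171  0.023]
sieve_coarse_mid [331.7 230.7] 0.56 [ 0.431 -0.022  0.026]
sieve_lid_mid [196.3 228.7] 0.78 [0.437 0.35  0.02 ]
sieve_lid_mid [450.6 228. ] 0.46 [ 0.438 -0.351  0.02 ]
heart_rose_mid [329.5 179.1] 0.65 [ 0.575 -0.017  0.012]
palm_green_mid [328.7 227.3] 0.65 [ 0.441 -0.015  0.011]
palm_green_mid [254.2 238.9] 0.59 [0.409 0.192 0.011]
scene [-0.661 -0.641  0.877]
shaker_rim [429.7 244.4] 0.68 [ 0.442 -0.348  0.064]
sieve_fine_mid [300.4 192.6] 0.53 [0.554 0.152 0.02 ]
sieve_medium_mid [386.9 221.9] 0.84 [ 0.541 -0.178  0.023]
sieve_medium_mid [425.2 225.6] 0.58 [ 0.584 -0.288  0.023]
sieve_coarse_mid [324.2 222.3] 0.87 [ 0.432 -0.015  0.026]
heart_rose_mid [347.4 205.5] 0.7 [ 0.577 -0.019  0.011]
heart_rose_mid [388.2 221. ] 0.49 [ 0.564 -0.173  0.011]
palm_green_mid [264.7 212.1] 
[... 284 characters left out ...]
, -3.5291e+01,  7.1000e-02,  2.1000e-02,
        0.0000e+00]), 'ee_pos': array([ 0.237, -0.496,  0.205]), 'eef_rot': array([-3.142,  0.   , -1.125]), 'force': array([0.361, 0.17 , 0.508]), 'moment': array([0.038, 0.005, 0.058]), 'grip_width': np.float64(0.094)}
{'vertical_fov': 65.70646984690485, 'cx': 319.11364344854354, 'cy': 200.68547166730187, 'mount': array([[ 9.99999928e-01,  7.33157510e-05, -3.71072090e-04,
         1.33887922e-05],
       [ 3.03317616e-05,  9.62332091e-01,  2.71876711e-01,
        -7.82853312e-02],
       [ 3.77027425e-04, -2.71876703e-01,  9.62332020e-01,
        -1.78902989e-01],
       [ 0.00000000e+00,  0.00000000e+00,  0.00000000e+00,
         1.00000000e+00]])}
```

```bash
python3 - <<'E'
from h import *
im=np.load("pics/top.npy"); D=np.load("pics/top_d.npy")
save("topc",cv2.resize(im[150:270,160:490],None,fx=2.4,fy=2.4,interpolation=cv2.INTER_CUBIC))
im=np.load("pics/scene.npy"); save("scenec",cv2.resize(im[160:290,240:460],None,fx=3.5,fy=3.5,interpolation=cv2.INTER_CUBIC))
P=cloud("top",D); m=(P[...,2]>.012)&(P[...,2]<.3)
n,l,s,c=cv2.connectedComponentsWithStats(m.astype(np.uint8),connectivity=4)
for i in range(1,n):
    if s[i,4]>40:
        q=P[l==i]; t=np.percentile(q[:,2],97); print(np.round(c[i],0),s[i,4],"lo",np.round(q.min(0),3),"hi",np.round(q.max(0),3),"top",round(t,3))
E
```

```text
[164.  46.] 30955 lo [ 0.638 -0.204  0.012] hi [0.974 0.86  0.3  ] top 0.276
[462.  17.] 1784 lo [ 0.913 -0.489  0.012] hi [ 1.046 -0.259  0.3  ] top 0.256
[426. 110.] 5694 lo [ 0.664 -0.411  0.012] hi [ 0.872 -0.149  0.083] top 0.078
[229. 119.] 5507 lo [0.624 0.144 0.012] hi [0.855 0.374 0.183] top 0.147
[330. 107.] 1232 lo [ 0.718 -0.081  0.012] hi [0.832 0.037 0.255] top 0.232
[136. 127.] 303 lo [0.678 0.463 0.012] hi [0.762 0.577 0.033] top 0.03
[552. 153.] 230 lo [ 0.62  -0.624  0.013] hi [ 0.658 -0.595  0.13 ] top 0.128
[518. 155.] 252 lo [ 0.616 -0.559  0.021] hi [ 0.664 -0.515  0.06 ] top 0.054
[491. 154.] 178 lo [ 0.625 -0.468  0.013] hi [ 0.656 -0.444  0.11 ] top 0.103
[295. 155.] 83 lo [0.625 0.059 0.012] hi [0.662 0.096 0.023] top 0.021
[156. 174.] 995 lo [0.534 0.368 0.012] hi [0.636 0.572 0.033] top 0.029
[429. 176.] 211 lo [ 0.549 -0.32   0.012] hi [ 0.61  -0.259  0.054] top 0.052
[479. 178.] 513 lo [ 0.539 -0.471  0.012] hi [ 0.612 -0.392  0.04 ] top 0.037
[328. 176.] 262 lo [ 0.558 -0.038  0.012] hi [0.611 0.012 0.03 ] top 0.028
[264. 191.] 144 lo [0.508 0.129 0.012
[... 964 characters left out ...]
012] hi [0.445 0.534 0.02 ] top 0.02
[380. 234.] 164 lo [ 0.403 -0.174  0.014] hi [ 0.441 -0.134  0.043] top 0.041
[255. 238.] 251 lo [0.389 0.159 0.012] hi [0.434 0.22  0.029] top 0.025
[122. 237.] 74 lo [0.401 0.543 0.012] hi [0.429 0.568 0.027] top 0.023
[ 99. 242.] 306 lo [0.377 0.586 0.012] hi [0.423 0.648 0.03 ] top 0.027
[ 61. 247.] 284 lo [0.363 0.688 0.012] hi [0.41  0.734 0.061] top 0.059
[ 14. 249.] 258 lo [0.369 0.815 0.012] hi [0.399 0.849 0.097] top 0.093
[555. 300.] 62 lo [ 0.254 -0.546  0.204] hi [ 0.272 -0.534  0.26 ] top 0.256
[287. 329.] 632 lo [ 0.133 -0.002  0.167] hi [0.244 0.148 0.3  ] top 0.297
[288. 391.] 276 lo [-0.026  0.045  0.012] hi [0.112 0.122 0.299] top 0.288
```

View pics/topc.png

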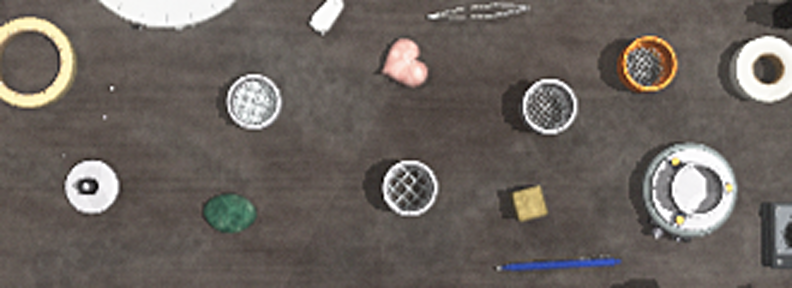

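View pics/scenec.png

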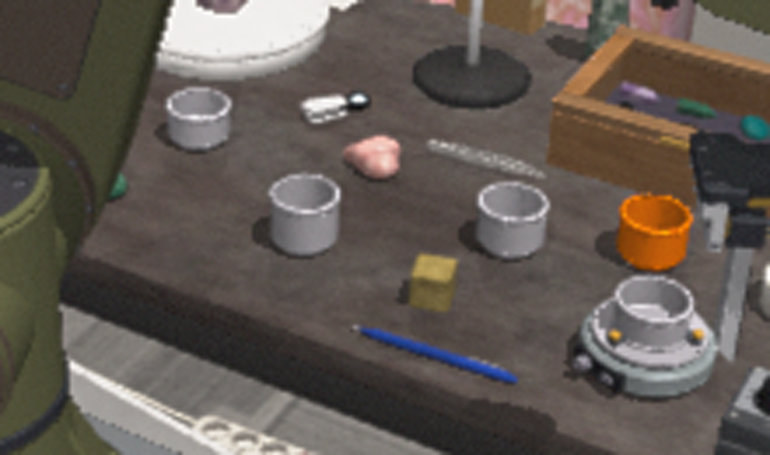

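The views agree. In the top crop:
- Fine sieve (dense mesh): 254,101.
- Coarse sieve: 410,187.
- Lid: 91,187.
- Shaker: 690,190.
- Two medium-shaped parts: grey at 549,106 and orange at 648,64. The grey metal one is the one meant, since the brief excludes orange.

I'll square the tool to yaw 0 and hover over the shaker first.

```bash
python3 -m inch '[0,0,0,0,0,-0.16,1, 0,0,0,0,0,-0.16,1, 0,0,0,0,0,-0.16,1, 0,0,0,0,0,-0.16,1, 0,0,0,0,0,-0.16,1, 0,0,0,0,0,-0.16,1, 0,0,0,0,0,-0.165,1, 3.4,-2.55,0.2,0,0,0,1, 3.4,-2.55,0.2,0,0,0,1, 3.4,-2.55,0.2,0,0,0,1, 3.4,-2.55,0.2,0,0,0,1, 3.4,-2.55,0.2,0,0,0,1, 3.3,-2.45,0.5,0,0,0,1, 0,0,0,0,0,0,1]' 20
cat >> h.py <<'E'
def look(tag,rim,guess,rad=.03,tol=.009,r0=None):
    """fit rim circle by wrist depth: points near height rim"""
    o=ctrl.get_obs(); im,D=ctrl.camera("wrist"); p,f=params("wrist"); save(tag,im)
    T=np.eye(4); T[:3,:3]=R.from_euler("xyz",o["eef_rot"]).as_matrix(); T[:3,3]=o["ee_pos"]; T=T@p["mount"]
    v,u=np.mgrid[:400,:640]; a=u-p["cx"]; b=v-p["cy"]; r=np.hypot(a,b)+1e-9; th=r/f; t=np.tan(np.minimum(th,1.4))/r
    c=np.stack([a*t*D,b*t*D,D,np.ones_like(D)],-1); P=(c@T.T)[...,:3]; P[D==0]=9
    np.save("pics/"+tag,P)
    m=(abs(P[...,2]-rim)<tol)&(np.hypot(P[...,0]-guess[0],P[...,1]-guess[1])<.05)
    q=P[m]
    if len(q)<20: print("few",len(q)); return im,P
    from scipy.optimize import least_squares
    s=least_squares(lambda x:np.hypot(q[:,0]-x[0],q[:,1]-x[1])-x[2],[*guess[:2],rad],loss="soft_l1",f_scale=.001)
    x=s.x; k=q[abs(np.hypot(q[:,0]-x[0],q[:,1]-x[1])-x[2])<.005]
    print(tag,"n",len(q),"ctr",np.round(x,4),"rms",round(float(np.sqrt(np.mean(s.fun**2))),4),"z med",round(float(np.median(k[:,2])),4),"tcp",np.round(o["ee_pos"],4),np.round(o["eef_rot"],3),"d(cm tool xy)",np.round([(x[0]-o["ee_pos"][0])*100,-(x[1]-o["ee_pos"][1])*100],2),"t",o["time_s"])
    return im,P
E
python3 - <<'E'
from h import *
im,P=look("w1",.064,(.44,-.344))
E
```

```text
time_s: 2.65
ee_pos: [0.4416, -0.3426, 0.19]
eef_rot: [-3.141, 0.0, 0.003]
force: [0.5, -0.4, 0.3]
grip_width: 0.0939
w1 n 750 ctr [ 0.4355 -0.3389  0.0286] rms 0.0011 z med 0.0632 tcp [ 0.4416 -0.3426  0.19  ] [-3.141e+00  0.000e+00  3.000e-03] d(cm tool xy) [-0.6  -0.38] t 2.65
```

View pics/w1.png

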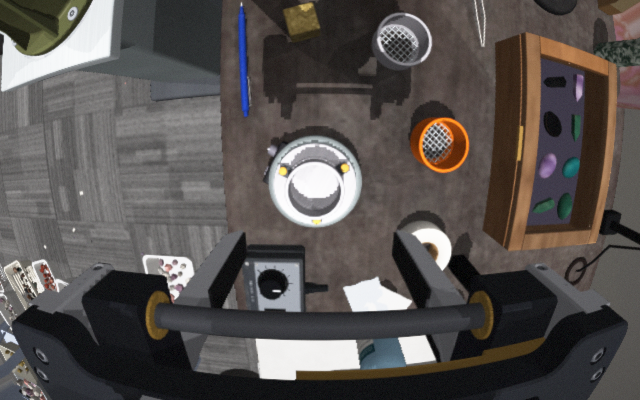

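Wrist view: the pan is at 315,185, and the grey medium (402,40), orange look-alike (440,145) and cube (300,18) are all clear of it. The pan fit (radius 28.6 mm, z 63 mm) matches the brief. Next, the fine sieve.

```bash
python3 -m inch '[0.97,-4.8,0.2,0,0,0,1, 0.97,-5,0.3,0,0,0,1, 0.97,-5,0.3,0,0,0,1, 0.97,-5,0.3,0,0,0,1, 0.97,-5,0.3,0,0,0,1, 0.97,-5,0.3,0,0,0,1, 0.97,-5,0.3,0,0,0,1, 0.97,-5,0.3,0,0,0,1, 0.97,-5,0.3,0,0,0,1, 0.9,-5.3,0.3,0,0,0,1, 0,0,0,0,0,0,1]'
python3 - <<'E'
from h import *
im,P=look("w2",.04,(.538,.159),tol=.006)
E
```

```text
time_s: 4.08
ee_pos: [0.5365, 0.1584, 0.1611]
eef_rot: [-3.142, 0.0, 0.002]
force: [-1.0, -1.2, -0.4]
grip_width: 0.0942
w2 n 705 ctr [0.5368 0.16   0.0287] rms 0.0011 z med 0.0394 tcp [0.5365 0.1584 0.1611] [-3.142e+00  0.000e+00  2.000e-03] d(cm tool xy) [ 0.03 -0.16] t 4.075
```

View pics/w2.png

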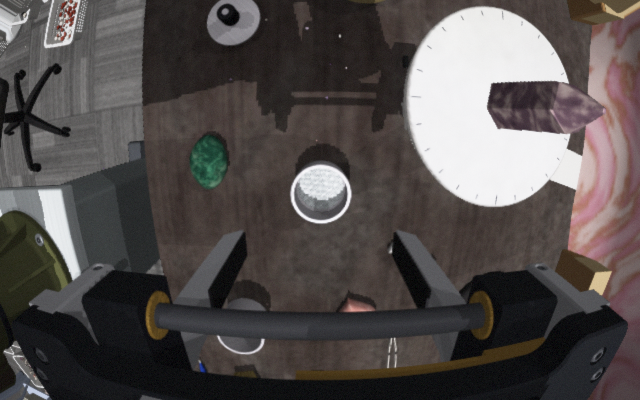

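Wrist view: the fine sieve is at 321,193 with a dense sheet mesh. Its rim is at 39 mm, so the height is right. Descending to grip it.

```bash
python3 -m inch '[0.03,-0.16,3,0,0,0,1, 0,0,3.5,0,0,0,1, 0,0,3.5,0,0,0,1, 0,0,2.5,0,0,0,1, 0,0,1.5,0,0,0,1, 0,0,0.6,0,0,0,1, 0,0,0,0,0,0,1, 0,0,0,0,0,0,0.4, 0,0,0,0,0,0,0.4, 0,0,0,0,0,0,0.4, 0,0,0,0,0,0,0.4, 0,0,0,0,0,0,0.4, 0,0,0,0,0,0,0.4]' 25
```

```text
time_s: 5.75
ee_pos: [0.5369, 0.1584, 0.0156]
eef_rot: [-3.141, -0.0, 0.0]
force: [-0.2, 0.5, 3.5]
grip_width: 0.0604
```

```bash
python3 -m inch '[0,0,-1.5,0,0,0,0.4, 0,0,-4,0,0,0,0.4, 0,0,-5.5,0,0,0,0.4, 0,0,-4.5,0,0,0,0.4, -1,3.5,0,0,0,0,0.4, -1,4.5,0,0,0,0,0.4, -1,5,0,0,0,0,0.4, -1,5,0,0,0,0,0.4, -1,5,0,0,0,0,0.4, -1,5,0,0,0,0,0.4, -1,5,0,0,0,0,0.4, -1,5,0,0,0,0,0.4, -1,5,0,0,0,0,0.4, -1.1,4,0,0,0,0,0.4, 0,2.9,0,0,0,0,0.4, 0,0,0,0,0,0,0.4]'
python3 - <<'E'
from h import *
o=ctrl.get_obs(); im,P=look("w3",.205,o["ee_pos"]+[0,.0016,0],tol=.006)
m=(abs(P[...,2]-o["ee_pos"][2]-.025)<.008)&(np.hypot(P[...,0]-o["ee_pos"][0],P[...,1]-o["ee_pos"][1])<.05); print(m.sum(),P[m][:,1].min(),P[m][:,1].max())
E
```

```text
time_s: 7.75
ee_pos: [0.4352, -0.3419, 0.1708]
eef_rot: [3.142, 0.0, -0.002]
force: [-0.8, 0.8, -1.9]
grip_width: 0.0602
w3 n 693 ctr [ 0.4347 -0.3067  0.0447] rms 0.0031 z med 0.2053 tcp [ 0.4352 -0.3419  0.1708] [ 3.142e+00  0.000e+00 -2.000e-03] d(cm tool xy) [-0.05 -3.52] t 7.75
3254 -0.37087144568175595 -0.31006562343868505
```

View pics/w3.png

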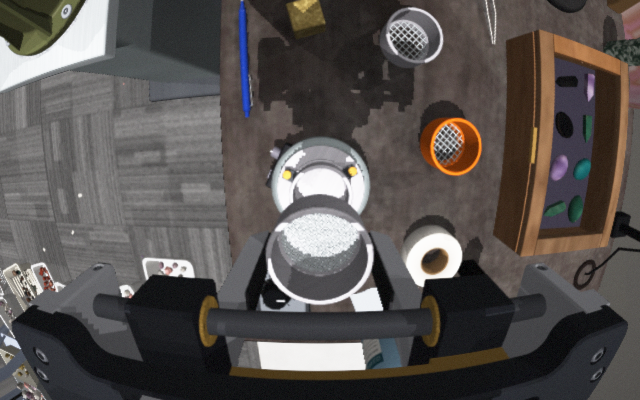

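Wrist view: the sieve is held level and centred at 320,250 over the pan, with its centre 1.4 mm off the TCP. Correcting that and lowering.

```bash
python3 -m inch '[0,-0.15,2,0,0,0,0.4, 0,0,3,0,0,0,0.4, 0,0,2.2,0,0,0,0.4, 0,0,0.8,0,0,0,0.4, 0,0,0,0,0,0,0.4, 0,0,0,0,0,0,0.4]'
```

```text
time_s: 8.55
ee_pos: [0.4362, -0.3392, 0.0915]
eef_rot: [3.141, -0.001, 0.0]
force: [0.3, -0.2, -1.2]
grip_width: 0.0602
```

```bash
python3 -m inch '[-0.05,0.08,0.5,0,0,0,0.4, 0,0,0.5,0,0,0,0.4, 0,0,0.4,0,0,0,0.4, 0,0,0.3,0,0,0,0.4, 0,0,0.2,0,0,0,0.4, 0,0,0.1,0,0,0,0.4, 0,0,0,0,0,0,0.4]'
```

```text
time_s: 9.43
ee_pos: [0.4352, -0.34, 0.0716]
eef_rot: [3.141, -0.0, 0.0]
force: [-6.5, 5.2, 11.8]
grip_width: 0.0603
```

```bash
python3 -m inch '[0,0,0,0,0,0,0.8, 0,0,0,0,0,0,1, 0,0,0,0,0,0,1, 0,0,-1,0,0,0,1, 0,0,-3.5,0,0,0,1, 0,0,-5,0,0,0,1, 0,0,-4,0,0,0,1, 0,0,-1.5,0,0,0,1, 0,0,0,0,0,0,1]'
python3 - <<'E'
from h import *
im,P=look("w4",.096,(.4355,-.339),tol=.006)
x=.4355,-.339
q=P[(abs(np.hypot(P[...,0]-x[0],P[...,1]-x[1])-.0285)<.003)&(P[...,2]>.088)]
A=np.c_[q[:,:2],np.ones(len(q))]; print("tilt",np.round(np.linalg.lstsq(A,q[:,2],rcond=None)[0],3),len(q))
E
```

```text
time_s: 10.55
ee_pos: [0.4353, -0.34, 0.2206]
eef_rot: [3.141, -0.001, 0.0]
force: [-1.6, -0.2, -0.1]
grip_width: 0.0943
w4 n 711 ctr [ 0.4343 -0.3384  0.0287] rms 0.0012 z med 0.0953 tcp [ 0.4353 -0.34    0.2206] [ 3.141e+00 -1.000e-03  0.000e+00] d(cm tool xy) [-0.1  -0.16] t 10.55
tilt [0.197 5.193 1.88 ] 5922
```

The fine sieve is home: its rim is 32.1 mm above the pan rim and concentric within about 1 mm. Next, the grey medium sieve.

```bash
python3 -m inch '[1.6,-2.7,0,0,0,0,1, 2,-3.4,0.5,0,0,0,1, 2,-3.5,1.4,0,0,0,1, 2,-3.5,1.8,0,0,0,1, 2,-3.3,1.8,0,0,0,1, 0,0,0,0,0,0,1, 0,0,0,0,0,0,1]'
python3 - <<'E'
from h import *
im,P=look("w5",.046,(.531,-.176),tol=.006)
save("w5c",cv2.resize(im[90:250,220:480],None,fx=3,fy=3,interpolation=cv2.INTER_CUBIC))
E
```

```text
time_s: 11.48
ee_pos: [0.5307, -0.1763, 0.1647]
eef_rot: [-3.141, 0.001, 0.0]
force: [0.1, -0.6, 0.2]
grip_width: 0.0935
w5 n 731 ctr [ 0.5305 -0.1757  0.0287] rms 0.0011 z med 0.0453 tcp [ 0.5307 -0.1763  0.1647] [-3.141e+00  1.000e-03  0.000e+00] d(cm tool xy) [-0.02 -0.06] t 11.475
```

View pics/w5c.png

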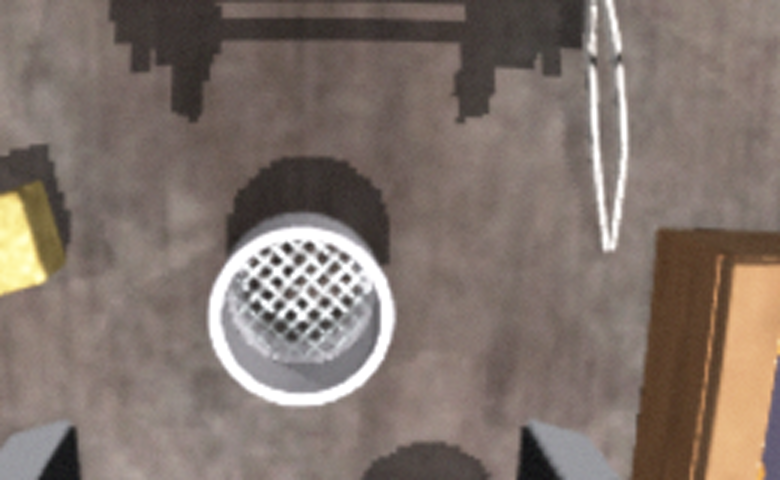

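The crop shows the grey, roughly 6 mm mesh sieve at 300,315, rim 45 mm: the medium. The orange one is out of frame. Gripping.

```bash
python3 -m inch '[-0.02,-0.06,3,0,0,0,1, 0,0,3.5,0,0,0,1, 0,0,3.5,0,0,0,1, 0,0,2.5,0,0,0,1, 0,0,1.4,0,0,0,1, 0,0,0.5,0,0,0,1, 0,0,0,0,0,0,1, 0,0,0,0,0,0,0.4, 0,0,0,0,0,0,0.4, 0,0,0,0,0,0,0.4, 0,0,0,0,0,0,0.4, 0,0,0,0,0,0,0.4]' 25
python3 -c "
from h import *
print(np.round(ctrl.get_obs()['ee_pos'],4))"
```

```text
time_s: 13.02
ee_pos: [0.5311, -0.1753, 0.0216]
eef_rot: [3.142, -0.0, 0.0]
force: [0.1, -0.3, 2.5]
grip_width: 0.0596
[ 0.5311 -0.1753  0.0216]
```

```bash
python3 -m inch '[0,0,-1.5,0,0,0,0.4, 0,0,-4,0,0,0,0.4, 0,0,-5.5,0,0,0,0.4, 0,0,-4.4,0,0,0,0.4, -1.6,2.7,0,0,0,0,0.4, -2.2,3.8,0,0,0,0,0.4, -2.4,4,0,0,0,0,0.4, -2.1,3.6,0,0,0,0,0.4, -1.3,2.2,0,0,0,0,0.4, 0,0,0,0,0,0,0.4, 0,0,0,0,0,0,0.4]'
cat >> h.py <<'E'
def held(tag,above):
    o=ctrl.get_obs(); t=o["ee_pos"]; im,P=look(tag,9,t)
    q=P[(abs(P[...,2]-t[2]-above)<.006)&(np.hypot(P[...,0]-t[0],P[...,1]-t[1])<.036)&(abs(P[...,0]-t[0])<.02)]
    print("held y centre - tcp",round((q[:,1].min()+q[:,1].max())/2-t[1],4),"span",round(np.ptp(q[:,1]),4),"tcp",np.round(t,4))
E
python3 - <<'E'
from h import *
held("w6",.025)
E
```

```text
time_s: 14.4
ee_pos: [0.4353, -0.3378, 0.1759]
eef_rot: [3.142, -0.0, 0.0]
force: [0.6, -0.6, -1.2]
grip_width: 0.0597
few 0
held y centre - tcp -0.0008 span 0.0618 tcp [ 0.4353 -0.3378  0.1759]
```

```bash
python3 -m inch '[0,0,1.5,0,0,0,0.4, 0,0,2.2,0,0,0,0.4, 0,0,1,0,0,0,0.4, 0,0,0.5,0,0,0,0.4, 0,0,0.5,0,0,0,0.4, 0,0,0.3,0,0,0,0.4, 0,0,0.3,0,0,0,0.4, 0,0,0.2,0,0,0,0.4, 0,0,0.15,0,0,0,0.4, 0,0,0,0,0,0,0.4]'
python3 -c "
from h import *
print(ctrl.get_obs()['force'])"
```

```text
time_s: 15.7
ee_pos: [0.4351, -0.3384, 0.1095]
eef_rot: [3.141, -0.0, 0.0]
force: [-2.0, 1.8, 5.5]
grip_width: 0.0601
[-2.03943739  1.84364101  5.45349864]
```

Seated height reached with light contact. Releasing, rising and checking.

```bash
python3 -m inch '[0,0,0,0,0,0,0.8, 0,0,0,0,0,0,1, 0,0,0,0,0,0,1, 0,0,-1,0,0,0,1, 0,0,-3.5,0,0,0,1, 0,0,-5,0,0,0,1, 0,0,-4,0,0,0,1, 0,0,-1.5,0,0,0,1, 0,0,0,0,0,0,1]'
python3 - <<'E'
from h import *
im,P=look("w7",.134,(.4355,-.339),tol=.006)
E
```

```text
time_s: 16.82
ee_pos: [0.4351, -0.3384, 0.259]
eef_rot: [3.141, -0.0, 0.0]
force: [0.3, 1.0, -0.1]
grip_width: 0.094
w7 n 710 ctr [ 0.4341 -0.3387  0.0287] rms 0.0012 z med 0.1333 tcp [ 0.4351 -0.3384  0.259 ] [ 3.141 -0.     0.   ] d(cm tool xy) [-0.1   0.03] t 16.825
```

```bash
python3 -m inch '[0,-4,0,0,0,0,1, 0,-5,0,0,0,0,1, 0,-5,1,0,0,0,1, 0,-5,1.6,0,0,0,1, 0,-5,2,0,0,0,1, 0.1,-4.6,2,0,0,0,1, 0.1,-3.5,2,0,0,0,1, 0,0,0.3,0,0,0,1, 0,0,0,0,0,0,1]'
python3 - <<'E'
from h import *
im,P=look("w8",.052,(.439,-.017),tol=.006)
save("w8c",cv2.resize(im[90:250,220:480],None,fx=3,fy=3,interpolation=cv2.INTER_CUBIC))
E
```

```text
time_s: 18.0
ee_pos: [0.4367, -0.0177, 0.1693]
eef_rot: [-3.142, 0.002, 0.0]
force: [0.2, -0.8, 0.6]
grip_width: 0.0936
w8 n 722 ctr [ 0.4382 -0.0166  0.0286] rms 0.0011 z med 0.0514 tcp [ 0.4367 -0.0177  0.1693] [-3.142e+00  2.000e-03  0.000e+00] d(cm tool xy) [ 0.15 -0.11] t 18.0
```

View pics/w8c.png

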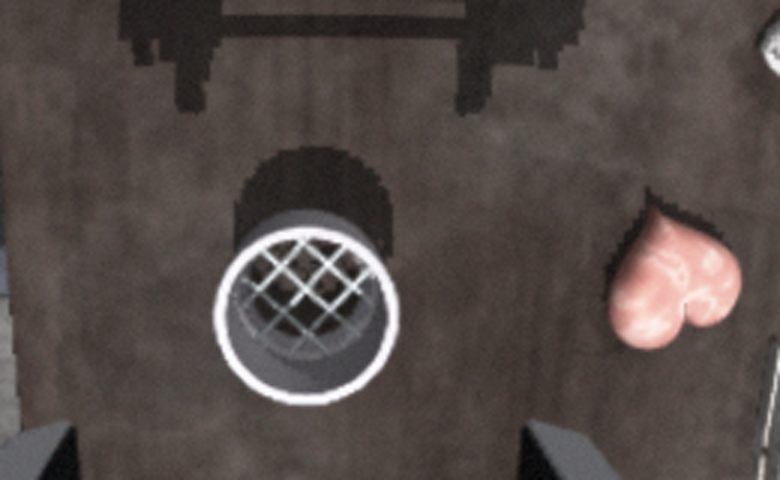

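The medium is home (rim +38.0 mm). The crop shows the wide-mesh coarse sieve at 306,315, rim 51 mm, with the heart 250 px clear. Gripping.

```bash
python3 -m inch '[0.15,-0.11,3,0,0,0,1, 0,0,3.5,0,0,0,1, 0,0,3.5,0,0,0,1, 0,0,2.4,0,0,0,1, 0,0,1.3,0,0,0,1, 0,0,0.5,0,0,0,1, 0,0,0,0,0,0,1, 0,0,0,0,0,0,0.4, 0,0,0,0,0,0,0.4, 0,0,0,0,0,0,0.4, 0,0,0,0,0,0,0.4, 0,0,0,0,0,0,0.4]' 25
```

```text
time_s: 19.55
ee_pos: [0.4386, -0.0162, 0.0281]
eef_rot: [3.142, -0.0, 0.0]
force: [-0.3, 0.3, 3.8]
grip_width: 0.06
```

```bash
python3 -m inch '[0,0,-1.5,0,0,0,0.4, 0,0,-4,0,0,0,0.4, 0,0,-5.5,0,0,0,0.4, 0,0,-4.5,0,0,0,0.4, 0,1.5,-1.7,0,0,0,0.4, -0.1,3.6,0,0,0,0,0.4, -0.1,4.8,0,0,0,0,0.4, 0,5,0,0,0,0,0.4, 0,5,0,0,0,0,0.4, -0.1,5,0,0,0,0,0.4, 0,4.3,0,0,0,0,0.4, 0,3,0,0,0,0,0.4, 0,0,0,0,0,0,0.4, 0,0,0,0,0,0,0.4]'
python3 - <<'E'
from h import *
held("w9",.025)
E
```

```text
time_s: 21.3
ee_pos: [0.4354, -0.3375, 0.2003]
eef_rot: [-3.141, 0.0, 0.0]
force: [-0.0, 0.6, -2.2]
grip_width: 0.0601
few 0
held y centre - tcp -0.0006 span 0.0617 tcp [ 0.4354 -0.3375  0.2003]
```

```bash
python3 -m inch '[-0.05,0.05,1,0,0,0,0.4, 0,0,1.2,0,0,0,0.4, 0,0,0.6,0,0,0,0.4, 0,0,0.5,0,0,0,0.4, 0,0,0.5,0,0,0,0.4, 0,0,0.3,0,0,0,0.4, 0,0,0.25,0,0,0,0.4, 0,0,0.15,0,0,0,0.4, 0,0,0.1,0,0,0,0.4, 0,0,0,0,0,0,0.4]'
```

```text
time_s: 22.6
ee_pos: [0.4351, -0.3388, 0.1542]
eef_rot: [3.141, -0.0, -0.0]
force: [0.1, -0.1, -0.7]
grip_width: 0.0601
```

```bash
python3 -m inch '[0,0,0.1,0,0,0,0.4, 0,0,0,0,0,0,0.4, 0,0,0,0,0,0,0.8, 0,0,0,0,0,0,1, 0,0,0,0,0,0,1, 0,0,-1,0,0,0,1, 0,0,-3.5,0,0,0,1, 0,0,-5,0,0,0,1, 0,0,-4,0,0,0,1, 0,0,-1.5,0,0,0,1, 0,0,0,0,0,0,1]'
python3 - <<'E'
from h import *
im,P=look("w10",.178,(.4355,-.339),tol=.006)
E
```

```text
time_s: 23.98
ee_pos: [0.4351, -0.3388, 0.303]
eef_rot: [3.141, -0.001, 0.0]
force: [-0.2, 0.2, 0.3]
grip_width: 0.094
w10 n 724 ctr [ 0.4342 -0.3392  0.0286] rms 0.0012 z med 0.1773 tcp [ 0.4351 -0.3388  0.303 ] [ 3.141e+00 -1.000e-03  0.000e+00] d(cm tool xy) [-0.09  0.05] t 23.975
```

The coarse is home (rim +44.0 mm). Now the lid.

```bash
python3 -m inch '[0,-3,0,0,0,0,1, 0,-5,0,0,0,0,1, 0,-5,0,0,0,0,1, 0,-5,0.5,0,0,0,1, 0.1,-5,1.5,0,0,0,1, 0,-5,1.5,0,0,0,1, 0.1,-5,1.5,0,0,0,1, 0,-5,1.5,0,0,0,1, 0.1,-5,1.5,0,0,0,1, 0,-5,1.5,0,0,0,1, 0.1,-5,1.5,0,0,0,1, 0.1,-5,1.3,0,0,0,1, 0,-5,1,0,0,0,1, 0.1,-3.6,1,0,0,0,1, 0,-2,0,0,0,0,1, 0,0,0,0,0,0,1, 0,0,0,0,0,0,1]'
python3 - <<'E'
from h import *
im,P=look("w11",.013,(.441,.347),tol=.004)
q=P[(abs(P[...,2]-.0385)<.004)&(np.hypot(P[...,0]-.441,P[...,1]-.347)<.03)]; print("knob top",len(q),np.round(q.min(0),4),np.round(q.max(0),4),np.round((q.min(0)+q.max(0))/2,4))
q=P[(abs(P[...,2]-.012)<.004)&(np.hypot(P[...,0]-.441,P[...,1]-.347)<.045)]; print("disc",len(q),np.round(q.min(0),4),np.round(q.max(0),4),np.round((q.min(0)+q.max(0))/2,4))
save("w11c",cv2.resize(im[90:250,220:480],None,fx=3,fy=3,interpolation=cv2.INTER_CUBIC))
E
```

```text
time_s: 26.15
ee_pos: [0.4412, 0.3462, 0.1601]
eef_rot: [3.141, -0.0, -0.001]
force: [0.6, -0.7, -0.3]
grip_width: 0.0938
w11 n 1990 ctr [0.4412 0.3478 0.0229] rms 0.0054 z med 0.0124 tcp [0.4412 0.3462 0.1601] [ 3.141e+00 -0.000e+00 -1.000e-03] d(cm tool xy) [-0.   -0.16] t 26.15
knob top 304 [0.4322 0.3396 0.0349] [0.4513 0.3584 0.0416] [0.4417 0.349  0.0383]
disc 1992 [0.4118 0.3193 0.0085] [0.472  0.3787 0.0152] [0.4419 0.349  0.0118]
```

View pics/w11c.png

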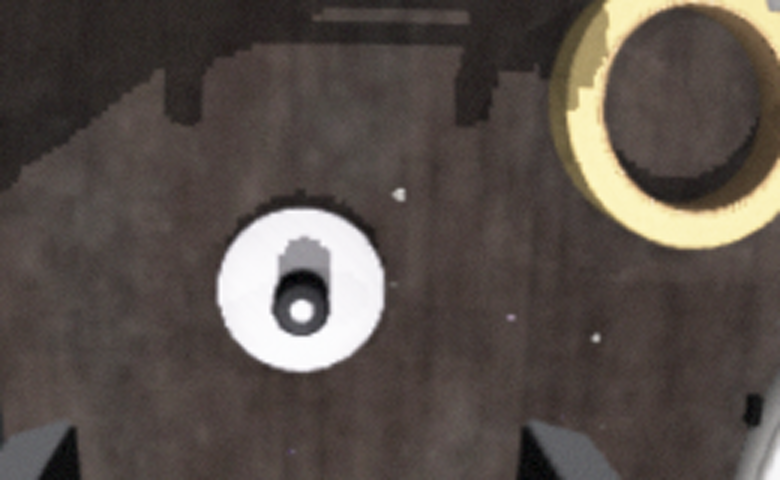

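The crop shows the lid at 301,290 with its knob. Disc and knob both put the centre at (0.442, 0.349), with knob top about 40 mm. Gripping the knob.

```bash
python3 -m inch '[0.06,-0.28,3,0,0,0,1, 0,0,3.5,0,0,0,1, 0,0,3.5,0,0,0,1, 0,0,2.5,0,0,0,1, 0,0,1.3,0,0,0,1, 0,0,0.5,0,0,0,1, 0,0,0,0,0,0,1, 0,0,0,0,0,0,0, 0,0,0,0,0,0,0, 0,0,0,0,0,0,0, 0,0,0,0,0,0,0, 0,0,0,0,0,0,0, 0,0,0,0,0,0,0, 0,0,0,0,0,0,0, 0,0,0,0,0,0,0, 0,0,0,0,0,0,0]' 25
```

```text
time_s: 28.2
ee_pos: [0.4416, 0.3501, 0.0169]
eef_rot: [-3.142, 0.0, 0.0]
force: [-0.8, -1.1, -0.3]
grip_width: 0.0196
```

```bash
python3 -m inch '[0,0,-1.5,0,0,0,0, 0,0,-4,0,0,0,0, 0,0,-5.5,0,0,0,0, 0,0,-5.5,0,0,0,0, 0,0,-4.3,0,0,0,0, 0,2.5,0,0,0,0,0, -0.1,5.2,0,0,0,0,0, 0,5.2,0,0,0,0,0, -0.1,5.2,0,0,0,0,0, 0,5.2,0,0,0,0,0, -0.1,5.2,0,0,0,0,0, 0,5.2,0,0,0,0,0, -0.1,5.2,0,0,0,0,0, 0,5.2,0,0,0,0,0, -0.1,5.2,0,0,0,0,0, -0.1,5.2,0,0,0,0,0, 0,5.2,0,0,0,0,0, -0.1,5.2,0,0,0,0,0, 0,3.9,0,0,0,0,0, 0,0,0,0,0,0,0]'
python3 -m inch '[0,0,0,0,0,0,0]'
python3 - <<'E'
from h import *
o=ctrl.get_obs(); t=o["ee_pos"]; im,P=look("w12",9,t)
q=P[(abs(P[...,2]-t[2]+.004)<.006)&(np.hypot(P[...,0]-t[0],P[...,1]-t[1])<.042)]
print("disc ctr-tcp",np.round((q.min(0)+q.max(0))/2-t,4),np.round(np.ptp(q,axis=0),4),"tcp",np.round(t,4))
k=q[:,1]>t[1]; A=np.c_[q[:,:2]-t[:2],np.ones(len(q))]; print("slope",np.round(np.linalg.lstsq(A,q[:,2],rcond=None)[0],3),len(q))
save("w12c",cv2.resize(im[90:350,180:460],None,fx=2.2,fy=2.2,interpolation=cv2.INTER_CUBIC))
E
```

```text
time_s: 30.7
ee_pos: [0.434, -0.3398, 0.2253]
eef_rot: [3.142, 0.0, -0.003]
force: [-0.2, -0.3, -0.6]
grip_width: 0.0195
time_s: 30.82
ee_pos: [0.4346, -0.3373, 0.2255]
eef_rot: [-3.142, -0.0, 0.0]
force: [0.1, -0.4, -0.3]
grip_width: 0.0193
few 0
disc ctr-tcp [-0.0013 -0.0014 -0.003 ] [0.06   0.0601 0.01  ] tcp [ 0.4346 -0.3373  0.2255]
slope [ 0.001 -0.002  0.221] 3128
```

View pics/w12c.png

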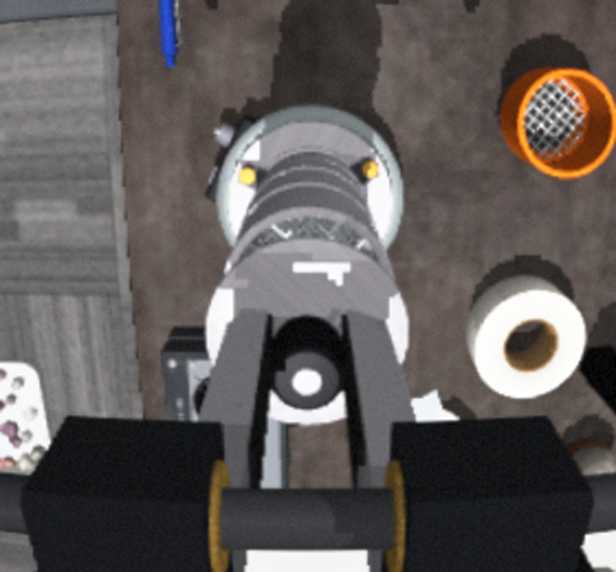

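The lid is held level at 307,375 over the stack. Lowering it with a small correction.

```bash
python3 -m inch '[0.08,0.05,0.8,0,0,0,0, 0,0,0.8,0,0,0,0, 0,0,0.5,0,0,0,0, 0,0,0.5,0,0,0,0, 0,0,0.4,0,0,0,0, 0,0,0.3,0,0,0,0, 0,0,0.3,0,0,0,0, 0,0,0.2,0,0,0,0, 0,0,0.1,0,0,0,0, 0,0,0,0,0,0,0]'
```

```text
time_s: 32.12
ee_pos: [0.4356, -0.3387, 0.1869]
eef_rot: [3.141, -0.001, -0.0]
force: [-2.0, 1.1, 6.0]
grip_width: 0.0195
```

```bash
python3 -m inch '[0,0,0,0,0,0,0, 0,0,0,0,0,0,0.5, 0,0,0,0,0,0,0.8, 0,0,0,0,0,0,1, 0,0,0,0,0,0,1, 0,0,-1,0,0,0,1, 0,0,-3,0,0,0,1, 0,0,-4,0,0,0,1, 0,0,-3,0,0,0,1, 0,-3,0,0,0,0,1, 0,-5,0,0,0,0,1, 0,-5,0,0,0,0,1, 0,-3,0,0,0,0,1, 0,0,0,0,0,0,1]'
python3 - <<'E'
from h import *
im,P=look("w13",9,(0,0))
q=P[(abs(P[...,2]-.183)<.006)&(np.hypot(P[...,0]-.4345,P[...,1]+.339)<.045)]
print("disc ctr",np.round((q.min(0)+q.max(0))/2,4),np.round(np.ptp(q,axis=0),4),"z",np.median(q[:,2]))
A=np.c_[q[:,:2]-[.4345,-.339],np.ones(len(q))]; print("slope",np.round(np.linalg.lstsq(A,q[:,2],rcond=None)[0],4))
im,D=ctrl.camera("scene"); 
save("end",np.hstack([cv2.resize(im[160:290,300:460],None,fx=2.4,fy=2.4),]))
for n,z in [("heart_rose_mid",.0115),("palm_green_mid",.011),("cube_pyrite_mid",.017)]:
    for r in ctrl.place_of("scene",n)[:2]: print(n,round(r["score"],2),np.round(atz("scene",*r["centre"],z),3))
print(ctrl.get_obs()["force"],ctrl.get_obs()["time_s"])
E
```

```text
time_s: 33.88
ee_pos: [0.4356, -0.1772, 0.297]
eef_rot: [3.141, -0.001, 0.002]
force: [-0.3, -0.2, -0.3]
grip_width: 0.0938
few 0
disc ctr [ 0.4352 -0.3382  0.1806] [0.0419 0.0592 0.0071] z 0.18145280292626137
slope [ 0.0002 -0.0359  0.1812]
heart_rose_mid 0.65 [ 0.519 -0.34   0.012]
heart_rose_mid 0.46 [ 0.56  -0.03   0.011]
palm_green_mid 0.55 [0.41  0.188 0.011]
cube_pyrite_mid 0.62 [ 0.422 -0.156  0.017]
[ 0.29054871  0.51666528 -0.3249401 ] 34.125
```

View pics/end.png

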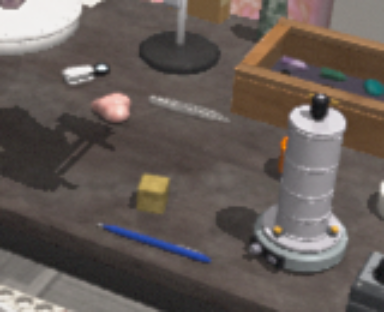

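The stack looks complete and straight in the scene view (315,180). The oblique slope reading of 0.036 is doubtful, so I'll recheck from above.

```bash
python3 -m inch '[0,3,-1,0,0,0,1, 0,5,0,0,0,0,1, 0,5,0,0,0,0,1, 0,3,0,0,0,0,1, 0,0,0,0,0,0,1, 0,0,0,0,0,0,1]'
python3 - <<'E'
from h import *
im,P=look("w14",9,(0,0))
c=np.array([.4345,-.339])
r=np.hypot(P[...,0]-c[0],P[...,1]-c[1])
q=P[(abs(P[...,2]-.183)<.006)&(r<.045)]
print("disc ctr",np.round((q.min(0)+q.max(0))/2,4),np.round(np.ptp(q,axis=0),4))
q=P[(abs(P[...,2]-.183)<.006)&(r<.027)&(r>.013)]
for i in range(4):
    A=np.c_[q[:,:2]-c,np.ones(len(q))]; s=np.linalg.lstsq(A,q[:,2],rcond=None)[0]; e=q[:,2]-A@s; q=q[abs(e)<2.5*e.std()]
print("slope",np.round(s,4),len(q),e.std())
E
```

```text
time_s: 34.88
ee_pos: [0.4353, -0.3382, 0.3058]
eef_rot: [-3.141, 0.0, -0.0]
force: [0.2, -0.1, 0.5]
grip_width: 0.0942
few 0
disc ctr [ 0.4342 -0.3395  0.1809] [0.0617 0.0596 0.0078]
slope [ 0.0025 -0.0042  0.1825] 1522 0.0006688574897733489
```

```bash
python3 -c "
from station import ctrl
print(ctrl.hand_in())"
```

```text
the job is handed in; nothing more can be done
None
```

I built the stack on the shaker from the bottom up (fine, medium, coarse, lid), let go of it, and handed the job in at about 35 s. The hand-in gives no verdict.

**Last checks on the stack:** The rims rose by 32.1, 38.0 and 44.0 mm, as they should when fully seated. The lid disc's top read 182.5 mm against an expected 183, its slope was under 0.005, and all the parts lay within about 1.5 mm of one axis. The gripper was open and clear above the stack, with no contact force.

**Look-alike:** I took the grey medium sieve with its 6 mm mesh and left the orange one alone.

**Stones:** The last picture shows the heart and cube where they lay. The cube and green palm stone were found again within about 10 mm of where they were at the start, which is about what the network scatters.

**Checks that disagreed:**
- **Lid slope:** an oblique look read 0.036. The view from straight above put it under 0.005, so I put the first reading down to the viewing angle.
- **Heart stone:** the network's best hit (0.65) fell near the orange sieve. The next (0.46) was within about 20 mm of where the heart lay, and the picture agrees with that one.

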